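Feel for the proud rest pin in a stage base and press it level

TASK

One of the five rest pins at the bottoms of the holes in the metal block stands a few millimetres higher than the other four. Take the probe out of its stand, feel the pins with light touches to find the high one, and press it down with the probe until it is level with the other four, neither high nor too deep. Do not push any of the others down, do not ram the probe into the block, and stand the probe back in its stand.

Things in the scene. Friction and masses are not known exactly. Their poses are not given: they have to be found in the camera images.
- block: grey metal stage base fixed to the desk, 110 x 150 x 40 mm (x, y, z); five vertical round holes of 16 mm diameter in its flat top: one at the centre, one near each corner. A 14.6 mm steel rest pin fills the bottom of each; the four level pin tops lie 12 to 18 mm below the top face (alike for all four, differs from start to start). Origin: centre of the underside; x away from the robot at yaw 0
- probe: straight steel hand probe, 112 mm long, 0.12 kg, standing upright in its stand: stem of 8 mm diameter from the tip up to 56 mm, a round flange of 28 mm diameter from 56 to 62 mm, above it a round dark handle of 20 mm diameter from 62 to 112 mm (grip it there). Origin: centre of the flat end of the tip; z runs along the probe from tip to handle
- stand: dark square stand fixed to the desk, 50 x 50 mm, 62 mm high, on a 66 mm square foot of 5 mm, with a vertical hole, 57 mm deep, of 12 mm diameter (2 mm chamfer) in the middle of its top; the probe's stem hangs in the hole and its flange rests on the top, tip 6 mm above the desk. Origin: centre of the underside. Letter trays with a wire basket, some 0.3 m high, stand to its right
- high_pin (a joint): height of the one proud pin above the other four (m): 0.0045 to 0.006 at the start, 0 level, negative too deep; does not tell its hole. All pins are a stiff press fit: they stay put below about 8 N, slide down above about 10 N, stay where left, never spring back, and can go 6 mm below level
- hole_a (a point): middle of the mouth of one hole, near the robot, left, on the block's top face (40 mm above the desk); z up
- hole_b (a point): middle of the mouth of one hole, near the robot, right, on the block's top face (40 mm above the desk); z up
- hole_c (a point): middle of the mouth of one hole, centre of the block, on the block's top face (40 mm above the desk); z up
- hole_d (a point): middle of the mouth of one hole, far, left, on the block's top face (40 mm above the desk); z up
- hole_e (a point): middle of the mouth of one hole, far, right, on the block's top face (40 mm above the desk); z up
- low_pin_1 (a joint): height of one of the four level pins above where it was found (m): 0 at the start, negative when pushed down. It does not tell which hole the pin is in
- low_pin_2 (a joint): height of one of the four level pins above where it was found (m): 0 at the start, negative when pushed down. It does not tell which hole the pin is in
- low_pin_3 (a joint): height of one of the four level pins above where it was found (m): 0 at the start, negative when pushed down. It does not tell which hole the pin is in
- low_pin_4 (a joint): height of one of the four level pins above where it was found (m): 0 at the start, negative when pushed down. It does not tell which hole the pin is in
Things that resemble listed ones, but are neither listed nor needed, are in the scene too. Leave any blue or pink look-alike of the probe alone.

How it is judged:
By the outcome, as a careful person would: the job done as asked, in the order asked, and still so for the second after the job is handed in, with the robot touching nothing.
It also fails if it takes over 61 s, if anything falls off the work surface, if the arm or the gripper's body presses on something with over 40 N, if the wrist force passes 120 N, or if a joint passes its speed limit or range.

ROBOT

A 6-joint arm with a two-finger parallel gripper is mounted at the origin on a cart in front of the work surface, level with it; the furniture and walls round the work are solid. World frame = base frame: x ahead of the robot, y to its left, z up, the work surface at z = 0. Lengths are in m, angles in degrees, forces in N, time in s.
With the tool pointing down it reaches from about 0.25 to 0.725 m from the base axis. Payload 9.7 kg.
Tool frame: the origin (TCP) lies midway between the tips of the shut fingers; the grasp point (between the pads) lies 19 mm behind it; z points along the fingers, y is the direction in which the jaws open and shut (so a half turn about z gives the same grasp; the last joint's range is limited). The gripper opens to 85 mm and grips with 20 to 120 N. Pads are 22 mm wide; open, the fingers measure 114 mm over their backs; the gripper's body (76 mm by 85 mm) begins 54 mm behind the grasp point. The pads swing forward as they close: fully open they stand 13 mm farther back than shut.
Start: joints at [-66.807, 4.979, 10.078, 95.1, 0, 90], TCP at [0.217, -0.506, 0.231] pointing down, gripper open.
Joint ranges: [-179.16, 179.16], [-48.56, 103.87], [-65.8, 70.77], [-126.05, 130.52], [-82.76, 87.17], [-180, 180]. Speed limits (degrees/s): [127.2, 127.2, 147.25, 180, 180, 180].

INTERFACE

Orientations are given as [roll, pitch, yaw] about the fixed x, y, z axes, in that order (R = Rz(yaw) Ry(pitch) Rx(roll)).
In Python, from workcell import get_obs, camera, get_calibration, job_done gives the robot as it stands.
- The arm moves only by the tool play_rows, never from a script. Its argument "commands" is text: rows parted by semicolons, each of 5 numbers parted by spaces: the opening, from 0 (shut) to 1 (fully open), then the shift along the world's x, y, z in mm, then the turn about the world's z in degrees. A call has 1 to 10 rows; each row is the pose to reach, as a shift and turn from the pose commanded when the call began; what a row does not reach only later rows make up. A row lasts 1/12 s, in which the tool goes at most 41.7 mm and 7.16 degrees, less where a joint would pass 70% of its speed; a pose out of reach is approached as far as the arm can. A call with a gripper value outside its range is refused whole. The fingers move at their own pace and stop on an object; "force" is the grip in N (left out, the last holds). Time passes only in rows, so rows that repeat a pose let the fingers close. It gives the time, the measured TCP pose, the force and the opening at its end, in the units of the state.
- get_obs(): the state, without advancing time (a new reading comes with each control period).
- camera(name): name is "scene" or "side" or "wrist"; returns the picture (384x512x3 uint8, red, green, blue); there is no depth.
- get_calibration(name): a dict with "fx", "fy", "cx", "cy" (pixels), "eye" and "attitude" of the camera in the world; the wrist camera has in their place "mount" (4x4, takes a point from camera to tool coordinates, whose origin is the TCP and whose axes are the flange's). Camera axes: x right, y down, z forward; pixel columns grow to the right and rows downward; lengths in m; the calibration is good to about 2 mm. A picture is of the moment at which its call begins: read the wrist's pose just before it. get_calibration takes no time and is no camera call.
- job_done(): hands the job in, once; it reports no verdict.
The state is a dict: "time": time; "q": joint angles; "qd": joint speeds; "joint_efforts": joint torques, N m; "ee_pos": TCP position; "tcp_rot": TCP orientation; "wrist_force": force on the tool from outside, world axes, zero at the start; "torque": the same for the moment, N m; "opening": finger opening in m.
Only numpy, scipy, OpenCV 4.12 (cv2) and the standard library are available. Lean on these libraries where they do the work, as an engineer would, in place of code of your own. Each camera call takes 0.05 s, during which the arm holds its last target.

## Working session

There is one attempt and no reset: what is moved stays moved. The work goes in short steps, Python scripts to look and compute and a tool call to move; the robot and the scene stay as the last step left them, time stands still between calls to the robot, and variables do not carry over. Pictures are saved under pics/ and viewed, and the job is handed in when it is done.

Besides the shell and the picture viewer there is one more tool, called after "Emit:" as name(argument=value, ...), one argument or row to a line, values as JSON. play_rows: Moves the arm, as the interface text tells. Its arguments: {"type":"object","properties":{"commands":{"type":"string"},"force":{"type":"number"}},"required":["commands"]}

```bash
mkdir -p pics; ls; cat > h.py <<'E'
import numpy as np, cv2
from workcell import get_obs,camera,get_calibration,job_done
def save(n,f,s=1.5):
    im=camera(n); cv2.imwrite('pics/'+f,cv2.resize(im[:,:,::-1],None,fx=s,fy=s,interpolation=cv2.INTER_CUBIC)); np.save('pics/'+f+'.npy',im); return im
E
python3 - <<'E'
from h import *
o=get_obs();print(o)
save('scene','s1.png');save('side','d1.png');save('wrist','w1.png')
for n in('scene','side','wrist'):print(n,get_calibration(n))
E
```

```text
pics
{'time': 0.0, 'q': array([-6.68072450e+01,  5.01179682e+00,  1.00334824e+01,  9.50980619e+01,
       -3.52638277e-04,  8.99997253e+01]), 'qd': array([ 0.0354967 , -0.03256174, -0.04714749, -0.05052983,  0.03124738,
       -0.04086994]), 'joint_efforts': array([-7.85694665e-04, -5.20391321e+01,  4.64799857e+01,  1.65541435e-02,
       -8.16596480e-05, -1.59647237e-05]), 'ee_pos': array([ 0.21651459, -0.50534732,  0.23056767]), 'tcp_rot': array([-1.79923624e+02,  3.52271765e-04,  2.31930302e+01]), 'wrist_force': array([0.41402901, 0.08075974, 0.60730014]), 'torque': array([-0.0358393 , -0.07592511, -0.01275951]), 'opening': 0.0850674966153319}
scene {'fx': 398.2786696760236, 'fy': 398.2786696760236, 'cx': 256.67212946167183, 'cy': 193.68406545732145, 'eye': array([0.14786534, 0.34595168, 0.70378707]), 'attitude': array([-138.67321105,    0.47247854, -132.22231718])}
side {'fx': 353.0926041063652, 'fy': 353.0926041063652, 'cx': 264.47181695499484, 'cy': 191.14874045216544, 'eye': array([0.21841511, 0.66802336, 0.36264663]), 'attitude': array([-110.63491044,    0.23760958, -155.05156088])}
wrist {'fx': 314.92359720097215, 'fy': 314.92359720097215, 'cx': 253.44896757966936, 'cy': 193.3457850457898, 'mount': array([[ 4.56061285e-04, -9.65836092e-01, -2.59153305e-01,
         6.51779563e-02],
       [ 9.99999704e-01,  6.00897442e-04, -4.79666993e-04,
         8.37553541e-04],
       [ 6.19004252e-04, -2.59153010e-01,  9.65836081e-01,
        -1.43052439e-01],
       [ 0.00000000e+00,  0.00000000e+00,  0.00000000e+00,
         1.00000000e+00]])}
```

View pics/s1.png

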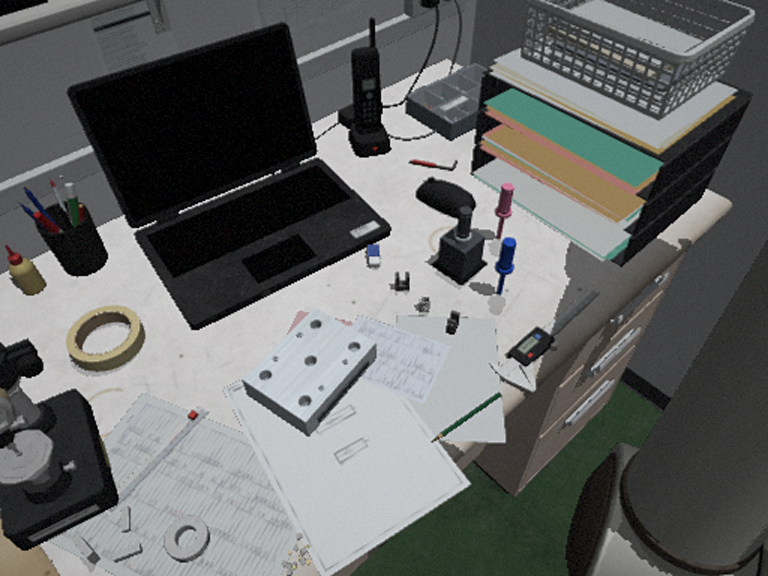

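View pics/d1.png

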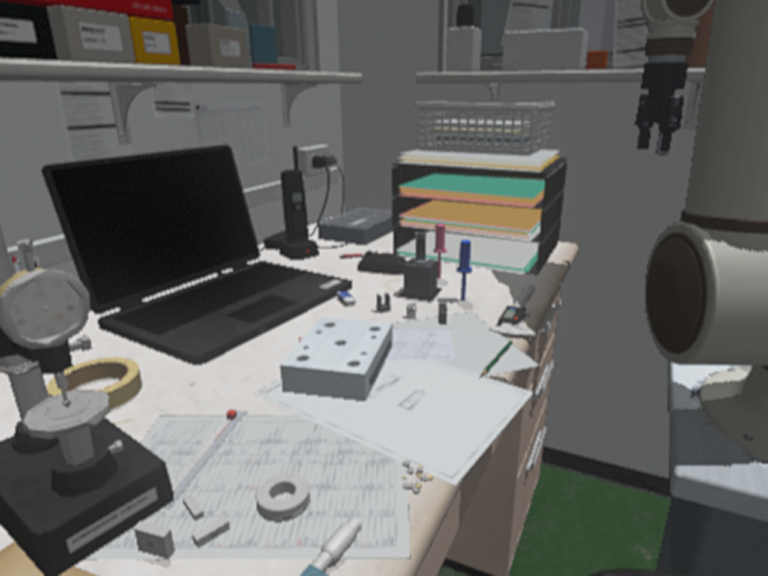

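View pics/w1.png

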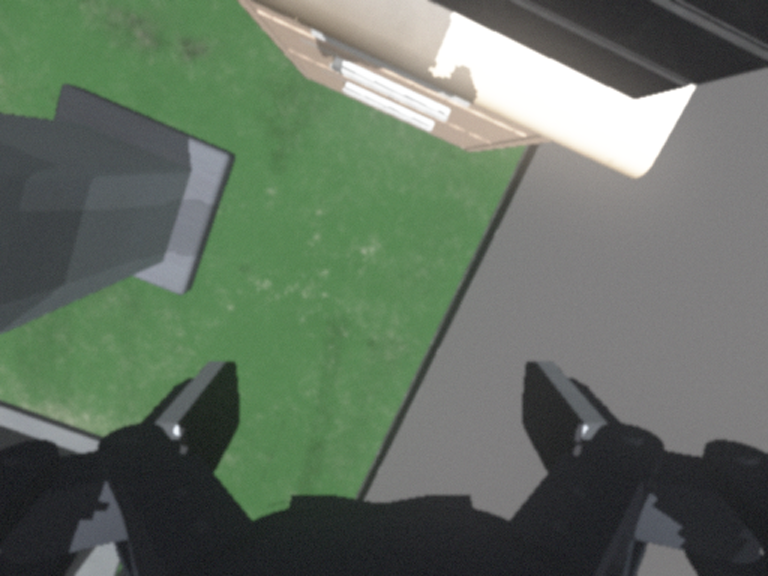

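Scene view: the block is around (310,365), the stand with the probe at (462,250), and pink and blue decoys at (505,205) and (506,260). Next I'll enlarge the parts I need.

```bash
cat >> h.py <<'E'
from scipy.spatial.transform import Rotation as Ro
def cam(n,o=None):
    c=get_calibration(n)
    if n=='wrist':
        T=np.eye(4);T[:3,:3]=Ro.from_euler('xyz',o['tcp_rot'],degrees=True).as_matrix();T[:3,3]=o['ee_pos']
        T=T@c['mount'];return c,T[:3,:3],T[:3,3]
    return c,Ro.from_euler('xyz',c['attitude'],degrees=True).as_matrix(),np.array(c['eye'])
def back(C,uv,z):
    c,R,e=C; d=R@np.array([(uv[0]-c['cx'])/c['fx'],(uv[1]-c['cy'])/c['fy'],1]); return e+d*(z-e[2])/d[2]
def proj(C,p):
    c,R,e=C; q=R.T@(np.asarray(p,float)-e); return np.array([c['fx']*q[0]/q[2]+c['cx'],c['fy']*q[1]/q[2]+c['cy']])
def crop(f,x0,y0,x1,y1,s,out):
    im=np.load('pics/'+f+'.npy')[y0:y1,x0:x1,::-1]; cv2.imwrite('pics/'+out,cv2.resize(im,None,fx=s,fy=s,interpolation=cv2.INTER_CUBIC))
E
python3 - <<'E'
from h import *
crop('s1.png',155,195,265,295,7,'s1b.png')
crop('s1.png',270,110,370,200,7,'s1p.png')
crop('d1.png',180,200,280,275,7,'d1b.png')
crop('d1.png',250,140,330,210,8,'d1p.png')
C=cam('scene')
for uv in [(310/1.5,365/1.5),(462/1.5,265/1.5)]: print(back(C,uv,0.04))
E
```

```text
[0.55360012 0.12039287 0.04      ]
[ 0.54239319 -0.1642804   0.04      ]
```

View pics/s1b.png

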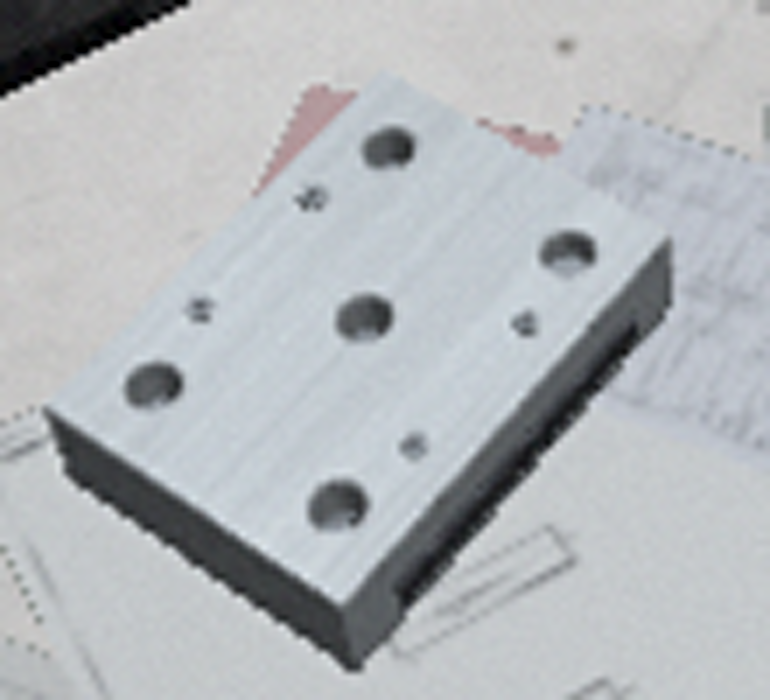

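View pics/s1p.png

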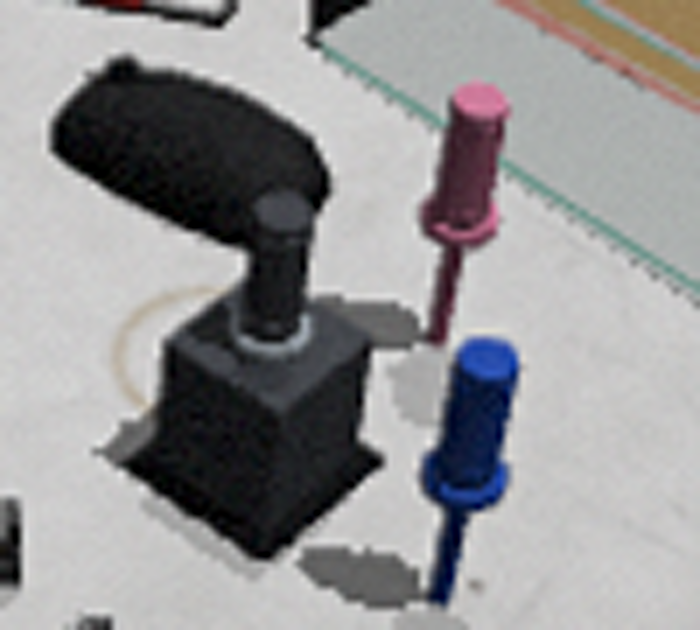

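View pics/d1b.png

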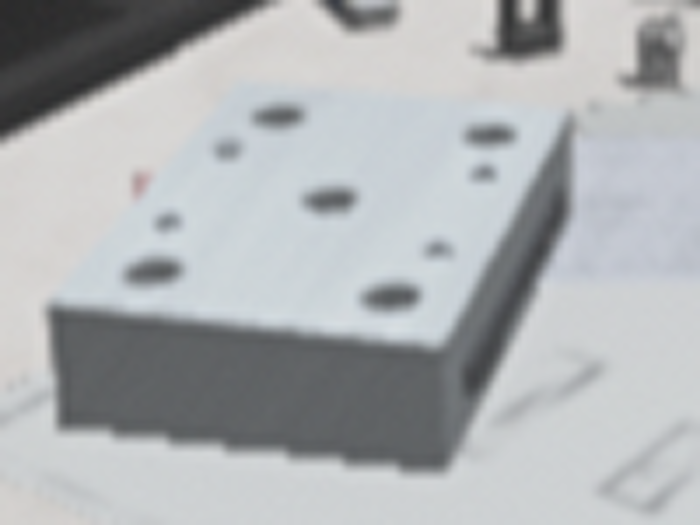

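View pics/d1p.png

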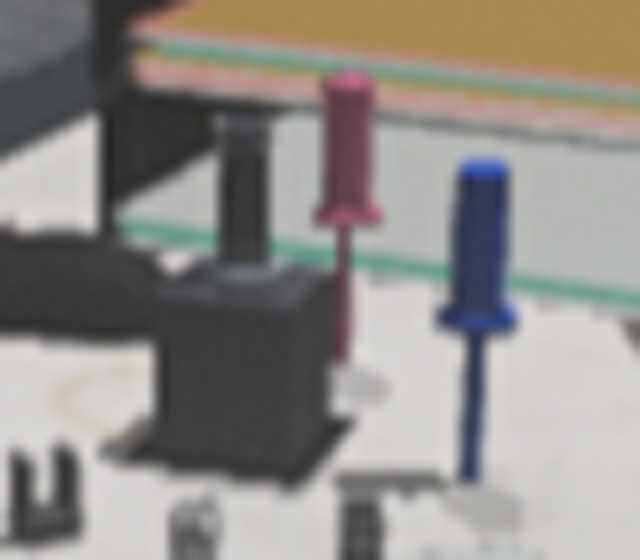

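```bash
python3 - <<'E'
from h import *
S=cam('scene');D=cam('side')
f=lambda u,v,x0,y0,s:((u+.5)/s-.5+x0,(v+.5)/s-.5+y0)
print('holes')
for a,b in zip([(389,148),(568,252),(365,318),(154,385),(338,505)],[(278,117),(490,135),(330,200),(153,271),(390,297)]):
    print(back(S,f(*a,155,195,7),.04).round(4),back(D,f(*b,180,200,7),.04).round(4))
print('probe top',back(S,f(283,212,270,110,7),.118),back(D,f(245,126,250,140,8),.118))
print('flange',back(S,f(271,330,270,110,7),.068),back(D,f(244,278,250,140,8),.068))
print('corner stand top near',back(S,f(282,410,270,110,7),.062))
for p in [(168,345),(370,352)]: print(back(S,f(*p,270,110,7),.062))
print('foot',[back(S,f(*p,270,110,7),.003).round(4) for p in [(105,455),(265,558),(383,462)]])
print('pink',back(S,f(438,342,270,110,7),0),back(S,f(480,100,270,110,7),.112),'blue',back(S,f(440,602,270,110,7),0),back(S,f(488,357,270,110,7),.112))
E
```

```text
holes
[0.6046 0.0721 0.04  ] [0.6053 0.0736 0.04  ]
[0.5383 0.0572 0.04  ] [0.539  0.0579 0.04  ]
[0.56   0.1154 0.04  ] [0.561  0.1166 0.04  ]
[0.5821 0.1734 0.04  ] [0.583 0.174 0.04 ]
[0.5158 0.1586 0.04  ] [0.5167 0.1598 0.04  ]
probe top [ 0.57021445 -0.19059445  0.118     ] [ 0.57021095 -0.18598577  0.118     ]
flange [ 0.56887805 -0.19010555  0.068     ] [ 0.56566676 -0.1756696   0.068     ]
corner stand top near [ 0.54475119 -0.17013428  0.062     ]
[ 0.59107318 -0.16479886  0.062     ]
[ 0.543476   -0.21142684  0.062     ]
foot [array([ 0.608 , -0.1559,  0.003 ]), array([ 0.5371, -0.1614,  0.003 ]), array([ 0.5401, -0.2246,  0.003 ])]
pink [ 0.56843788 -0.28734686  0.        ] [ 0.56842256 -0.28578545  0.112     ] blue [ 0.48572371 -0.19204048  0.        ] [ 0.48689017 -0.19268271  0.112     ]
```

```bash
python3 - <<'E'
from h import *
S=cam('scene');D=cam('side')
for p in [(475,172),(625,262),(660,165)]: print('scene',p,back(S,(p[0]/1.5,p[1]/1.5),0))
for p in [(665,158),(525,22),(660,115)]: print('top',p,back(S,(p[0]/1.5,p[1]/1.5),0.3),back(S,(p[0]/1.5,p[1]/1.5),0.22))
for p in [(395,262),(545,272)]: print('side',p,back(D,(p[0]/1.5,p[1]/1.5),0))
for p in [(567,158),(393,160)]: print('side',p,back(D,(p[0]/1.5,p[1]/1.5),0.22))
print('phone',back(S,(370/1.5,150/1.5),0),'antenna',[back(S,(371/1.5,20/1.5),z) for z in(.15,.2)])
E
```

```text
scene (475, 172) [ 0.7161418  -0.39237132  0.        ]
scene (625, 262) [ 0.39094206 -0.3950652   0.        ]
scene (660, 165) [ 0.49056579 -0.66739535  0.        ]
top (665, 158) [ 0.34752658 -0.25083968  0.3       ] [ 0.38708432 -0.3690785   0.22      ]
top (525, 22) [ 0.66495841 -0.39895981  0.3       ] [ 0.76740707 -0.54654482  0.22      ]
top (660, 115) [ 0.39716022 -0.32340227  0.3       ] [ 0.44655157 -0.4560175   0.22      ]
side (395, 262) [ 0.69507139 -0.34403038  0.        ]
side (545, 272) [ 0.38032437 -0.4113509   0.        ]
side (567, 158) [ 0.37633361 -0.53097874  0.22      ]
side (393, 160) [ 0.70379701 -0.35550094  0.22      ]
phone [ 0.9043883  -0.29262103  0.        ] antenna [array([ 1.07848554, -0.45355852,  0.15      ]), array([ 0.99446225, -0.38137281,  0.2       ])]
```

Emit:
play_rows(
  commands="1 40 260 40 -23.2;1 40 260 40 -23.2;1 40 260 40 -23.2;1 40 260 40 -23.2;1 40 260 40 -23.2;1 40 260 40 -23.2;1 352 316 10 -23.2;1 352 316 10 -23.2;1 352 316 10 -23.2;1 352 316 10 -23.2",
  force=100,
)

```text
time: 0.98
ee_pos: [0.4178, -0.2231, 0.2549]
tcp_rot: [180.0, -0.1, 0.0]
wrist_force: [-0.2, -1.4, -0.1]
opening: 0.085
```

Emit:
play_rows(
  commands="1 154 28 -10 0;1 154 28 -10 0;1 154 28 -10 0;1 154 28 -10 0;1 154 28 -10 0",
)

```text
time: 1.4
ee_pos: [0.5743, -0.1947, 0.2404]
tcp_rot: [-179.9, 0.2, 0.2]
wrist_force: [1.0, -0.4, -0.1]
opening: 0.0852
```

```bash
python3 - <<'E'
from h import *
import pickle
o=get_obs();print(o['ee_pos'],o['tcp_rot'])
save('wrist','w2.png'); pickle.dump(o,open('pics/w2.pkl','wb'))
o=get_obs();print(o['ee_pos'],o['tcp_rot'])
W=cam('wrist',o)
for p in [(.569,-.19,.118),(.569,-.19,.068)]: print(proj(W,p)*1.5)
E
```

```text
[ 0.57425271 -0.19465111  0.24035862] [-1.79883662e+02  2.17993573e-01  1.54371105e-01]
[ 0.57203566 -0.19525853  0.24154074] [-1.79914187e+02  2.29396345e-01  1.28273922e-01]
[370.1578989  284.12171059]
[371.81258608 265.77192898]
```

View pics/w2.png

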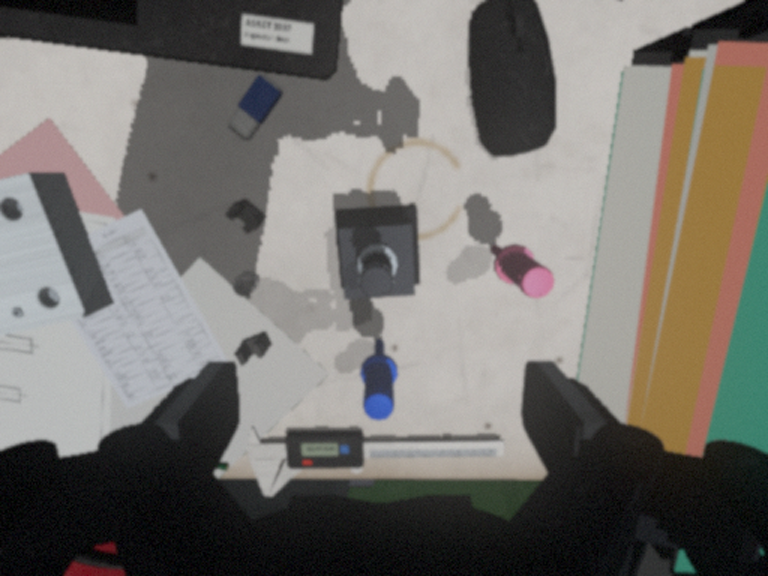

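```bash
python3 - <<'E'
from h import *
import pickle
o=get_obs();print(o['ee_pos'],o['tcp_rot'])
save('wrist','w3.png'); pickle.dump(o,open('pics/w3.pkl','wb'))
o=get_obs();print(o['ee_pos'])
crop('w3.png',215,130,290,205,9,'w3c.png')
im=np.load('pics/w3.png.npy')[130:205,215:290,::-1].astype(float)
cv2.imwrite('pics/w3c.png',cv2.resize(np.clip(im*2.2,0,255).astype(np.uint8),None,fx=8,fy=8,interpolation=cv2.INTER_CUBIC))
E
```

```text
[ 0.57203566 -0.19525853  0.24154074] [-1.79914187e+02  2.29396345e-01  1.28273922e-01]
[ 0.57069623 -0.19577801  0.24288126]
```

View pics/w3c.png

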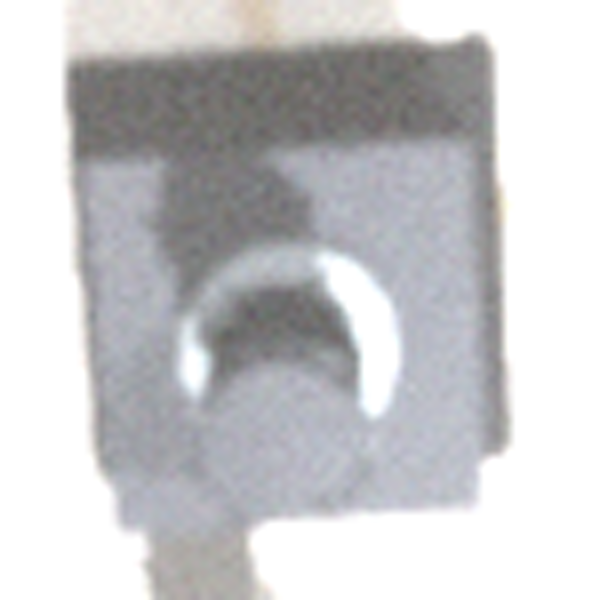

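```bash
python3 - <<'E'
from h import *
import pickle
o=pickle.load(open('pics/w3.pkl','rb'));W=cam('wrist',o)
f=lambda u,v:((u+.5)/8-.5+215,(v+.5)/8-.5+130)
print(back(W,f(283,437),.118),back(W,f(291,348),.068))
print([back(W,f(*p),.062) for p in [(80,155),(470,140),(475,500),(120,525)]])
print(get_obs()['ee_pos'])
E
```

```text
[ 0.57370677 -0.19276701  0.118     ] [ 0.57331954 -0.19314224  0.068     ]
[array([ 0.59711735, -0.1661175 ,  0.062     ]), array([ 0.59917382, -0.21588814,  0.062     ]), array([ 0.55165806, -0.21746704,  0.062     ]), array([ 0.54806467, -0.17037944,  0.062     ])]
[ 0.57069623 -0.19577801  0.24288126]
```

Emit:
play_rows(
  commands="1 1 3.5 -60 0;1 1 3.5 -60 0;1 1 3.5 -60 0;1 1 3.5 -60 0;1 1 3.5 -60 0;1 1 3.5 -60 0",
)

```text
time: 2.0
ee_pos: [0.5714, -0.1934, 0.1872]
tcp_rot: [179.9, -0.2, -0.0]
wrist_force: [-0.1, 0.2, 0.6]
opening: 0.0856
```

```bash
python3 - <<'E'
from h import *
import pickle
o=get_obs();print(o['ee_pos'],o['tcp_rot'],o['wrist_force'])
save('wrist','w4.png'); pickle.dump(o,open('pics/w4.pkl','wb'))
print(get_obs()['ee_pos'])
im=np.load('pics/w4.png.npy')[120:240,190:310,::-1].astype(float)
cv2.imwrite('pics/w4c.png',cv2.resize(np.clip(im*2.2,0,255).astype(np.uint8),None,fx=5,fy=5,interpolation=cv2.INTER_CUBIC))
E
```

```text
[ 0.57140999 -0.19336391  0.18723484] [ 1.79935024e+02 -1.86049271e-01 -3.44934324e-02] [-0.06088099  0.23823204  0.5580036 ]
[ 0.57147888 -0.19331068  0.18694237]
```

View pics/w4c.png

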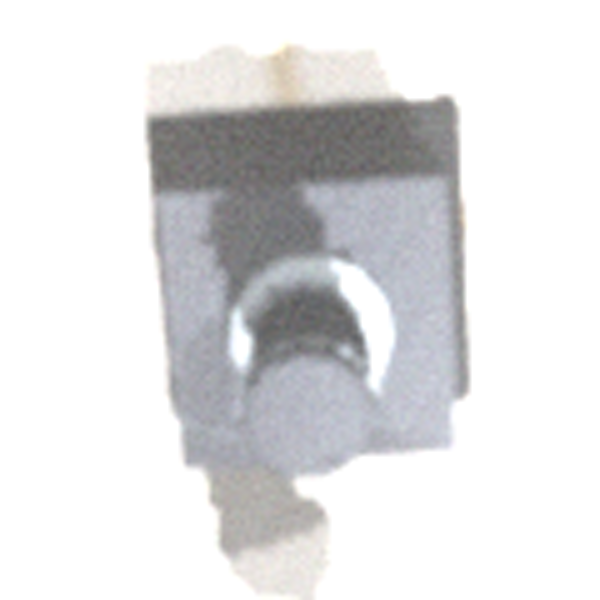

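```bash
python3 - <<'E'
from h import *
import pickle
o=pickle.load(open('pics/w4.pkl','rb'));W=cam('wrist',o)
f=lambda u,v:((u+.5)/5-.5+190,(v+.5)/5-.5+120)
print(back(W,f(313,412),.118),back(W,f(312,336),.068))
E
```

```text
[ 0.57384726 -0.19335505  0.118     ] [ 0.57269425 -0.19301204  0.068     ]
```

Emit:
play_rows(
  commands="1 1.5 0 -60 0;1 1.5 0 -60 0;1 1.5 0 -90 0;1 1.5 0 -109 0;1 1.5 0 -109 0;1 1.5 0 -109 0;1 1.5 0 -109 0",
)

```text
time: 2.63
ee_pos: [0.5735, -0.1932, 0.078]
tcp_rot: [180.0, -0.1, -0.0]
wrist_force: [0.7, 0.5, 0.7]
opening: 0.0851
```

Emit:
play_rows(
  commands="0 0 0 0 0;0 0 0 0 0;0 0 0 0 0;0 0 0 0 0;0 0 0 0 0;0 0 0 0 0;0 0 0 0 0;0 0 0 0 0",
  force=100,
)

```text
time: 3.3
ee_pos: [0.5728, -0.1929, 0.0761]
tcp_rot: [180.0, -0.0, -0.0]
wrist_force: [0.2, 0.4, 4.6]
opening: 0.0183
```

Emit:
play_rows(
  commands="0 0 0 0 0;0 0 0 0 0;0 0 0 0 0",
)

```text
time: 3.55
ee_pos: [0.5728, -0.1929, 0.0762]
tcp_rot: [180.0, -0.0, -0.0]
wrist_force: [0.2, 0.4, 5.9]
opening: 0.0177
```

```bash
python3 - <<'E'
from h import *
o=get_obs();print(o['ee_pos'],o['tcp_rot'],o['wrist_force'],o['torque'],o['opening'])
save('wrist','w5.png');save('side','d5.png')
crop('d5.png',230,80,360,200,5,'d5c.png')
E
```

```text
[ 0.57281533 -0.19291031  0.0761654 ] [ 1.79986796e+02 -4.38912316e-02 -7.97215472e-03] [0.19850552 0.4013965  5.89437006] [0.04352148 0.07861694 0.01201923] 0.01769944679367297
```

View pics/w5.png

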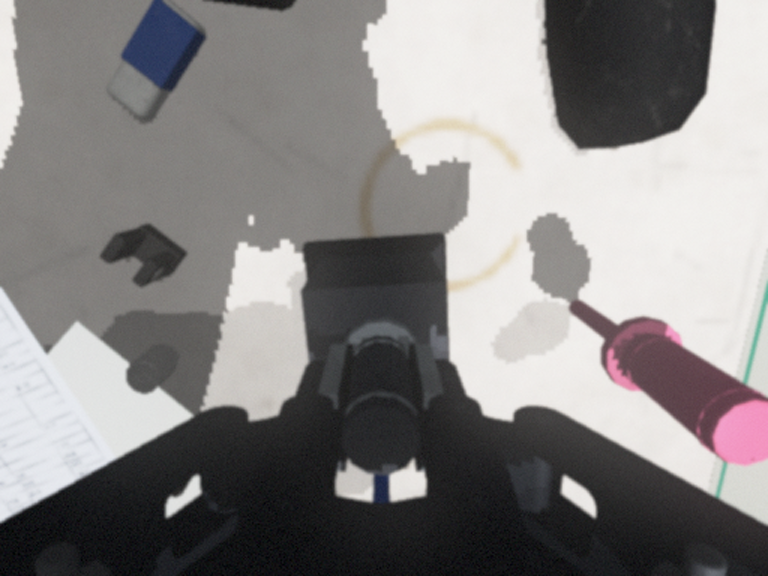

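View pics/d5c.png

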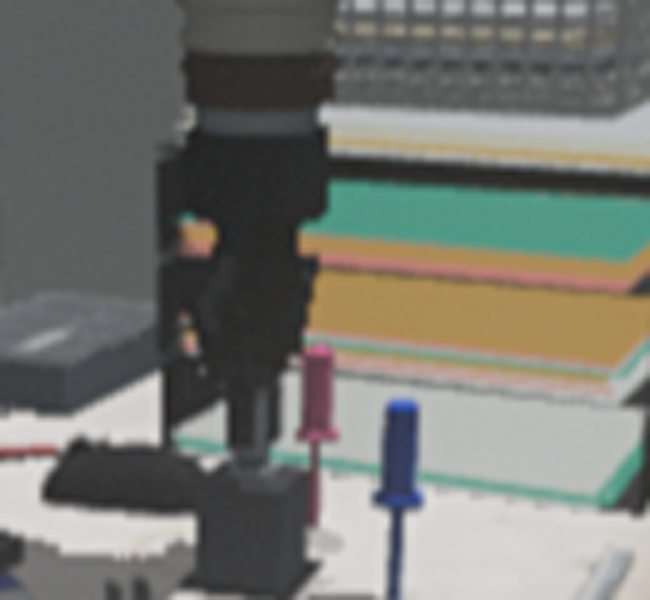

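Emit:
play_rows(
  commands="0 0 0 10 0;0 0 0 30 0;0 0 0 60 0;0 0 0 95 0;0 0 0 95 0;0 0 0 95 0;0 0 0 95 0",
)

```text
time: 4.23
ee_pos: [0.5724, -0.1928, 0.1702]
tcp_rot: [-180.0, 0.0, -0.0]
wrist_force: [0.3, 1.2, -2.2]
opening: 0.0177
```

```bash
python3 - <<'E'
from h import *
import pickle
o=get_obs();print(o['ee_pos'],o['tcp_rot'],o['wrist_force'],o['torque'],o['opening'])
save('scene','s6.png');save('side','d6.png')
S=cam('scene');D=cam('side')
for C in (S,D):
  for dz in (-.070,-.014,-.008): print(proj(C,o['ee_pos']+[0,0,dz]))
crop('s6.png',260,60,380,170,6,'s6c.png')
crop('d6.png',230,60,350,180,5,'d6c.png')
E
```

```text
[ 0.5724295  -0.19276085  0.17016167] [-1.79986102e+02  3.88805497e-02 -5.01471358e-03] [ 0.33579834  1.2239744  -2.21822795] [ 0.00179349 -0.01998262 -0.01919545] 0.017701399752533657
[309.20084752 144.968202  ]
[311.56319951 125.39722413]
[311.83012848 123.18584285]
[280.31427017 161.00045671]
[280.55890153 140.74313292]
[280.58572079 138.52229498]
```

View pics/s6c.png

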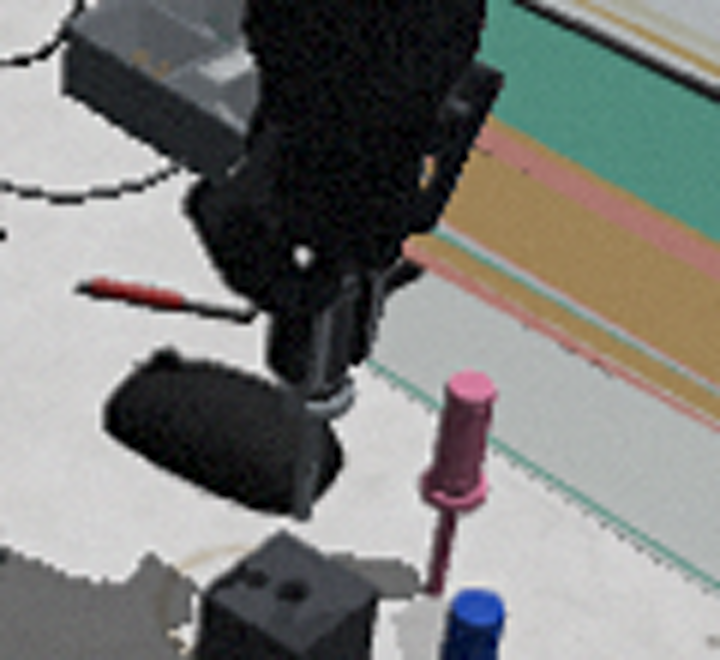

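View pics/d6c.png

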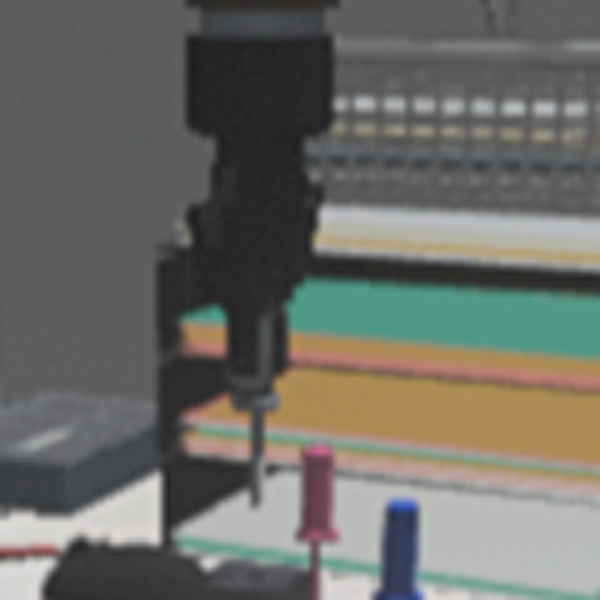

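```bash
python3 - <<'E'
from h import *
S=cam('scene');D=cam('side');t=np.array([.5724,-.1928])
f=lambda u,v,x0,y0,s:((u+.5)/s-.5+x0,(v+.5)/s-.5+y0)
a=back(S,f(302,508,260,60,6),.1002)[:2];b=back(D,f(256,504,230,60,5),.1002)[:2]
print(t-a,t-b)
print('stand hole',back(S,f(292,590,260,60,6),.062))
hs=np.array([[.6046,.0721],[.5383,.0572],[.56,.1154],[.5821,.1734],[.5158,.1586]])
hd=np.array([[.6053,.0736],[.539,.0579],[.561,.1166],[.583,.174],[.5167,.1598]])
print(hs+t-a,'\n',hd+t-b)
E
```

```text
[-0.00055703  0.00289712] [-0.00107969  0.00595975]
stand hole [ 0.57013917 -0.19212336  0.062     ]
[[0.60404297 0.07499712]
 [0.53774297 0.06009712]
 [0.55944297 0.11829712]
 [0.58154297 0.17629712]
 [0.51524297 0.16149712]] 
 [[0.60422031 0.07955975]
 [0.53792031 0.06385975]
 [0.55992031 0.12255975]
 [0.58192031 0.17995975]
 [0.51562031 0.16575975]]
```

Emit:
play_rows(
  commands="0 -12 311 0 0;0 -12 311 0 0;0 -12 311 0 0;0 -12 311 0 0;0 -12 311 0 0;0 -12 311 0 0;0 -12 311 0 0;0 -12 311 -30 0;0 -12 311 -45 0;0 -12 311 -45 0",
)

```text
time: 5.17
ee_pos: [0.5641, 0.0423, 0.1307]
tcp_rot: [-178.3, 0.2, 3.5]
wrist_force: [0.1, 0.1, -1.2]
opening: 0.0179
```

Emit:
play_rows(
  commands="0 0 0 0 0;0 0 0 0 0;0 0 0 0 0",
)

```text
time: 5.42
ee_pos: [0.5651, 0.0422, 0.1337]
tcp_rot: [-178.3, 0.0, 3.5]
wrist_force: [-0.0, 0.5, -1.0]
opening: 0.0179
```

```bash
python3 - <<'E'
from h import *
import pickle
o=get_obs();print(o['ee_pos'],o['tcp_rot'],o['wrist_force'],o['torque'],o['opening'])
save('wrist','w7.png');save('scene','s7.png');save('side','d7.png')
pickle.dump(o,open('pics/w7.pkl','wb'))
crop('s7.png',155,175,275,285,6,'s7c.png')
crop('d7.png',170,170,290,275,6,'d7c.png')
E
```

```text
[0.56505932 0.04218796 0.13367317] [-1.78336079e+02  2.88013991e-02  3.48534559e+00] [-0.04768102  0.46540736 -0.98190317] [ 0.00461817 -0.01997253 -0.03366135] 0.017909063279601352
```

View pics/w7.png

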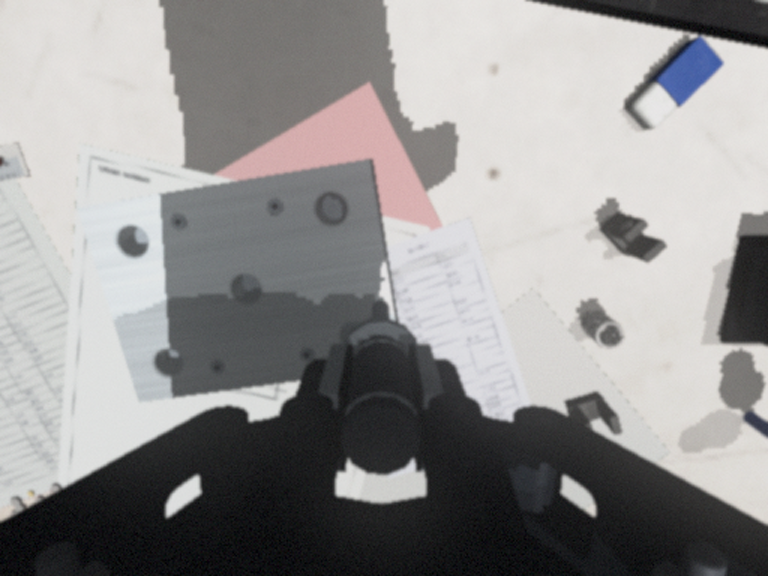

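View pics/s7c.png

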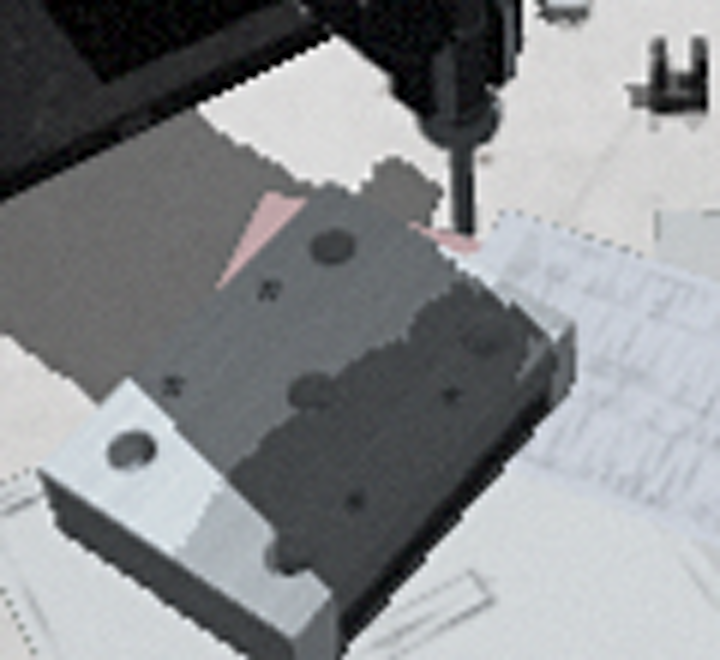

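View pics/d7c.png

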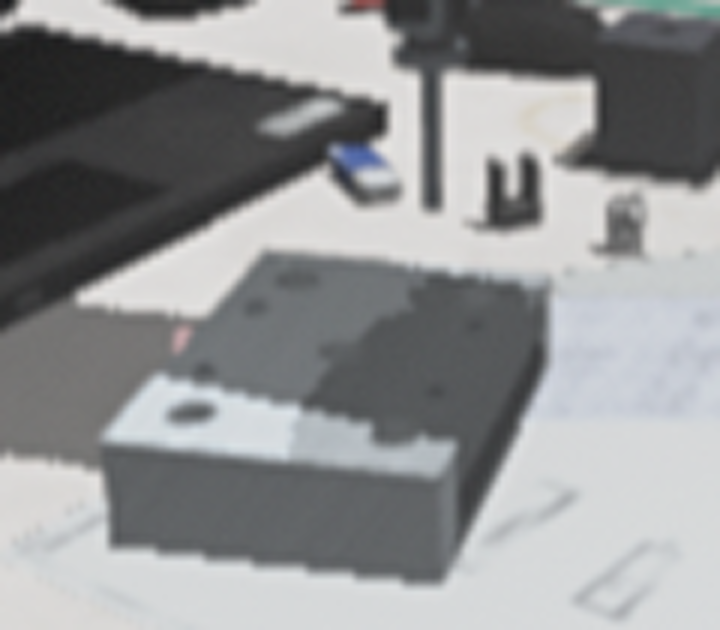

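Emit:
play_rows(
  commands="0 -5 40 0 -3.5;0 -5 40 0 -3.5;0 -5 40 0 -3.5;0 -5 40 0 -3.5",
)

```text
time: 5.9
ee_pos: [0.562, 0.0472, 0.1335]
tcp_rot: [-176.8, 0.1, 3.3]
wrist_force: [1.0, -0.5, -1.3]
opening: 0.0178
```

```bash
python3 - <<'E'
from h import *
o=get_obs();print(o['q'],o['qd'],o['joint_efforts'],o['wrist_force'],o['torque'],o['ee_pos'],o['tcp_rot'],o['time'])
E
```

```text
[  3.20356559   6.06563791   0.38864896  84.38144276   3.15352231
 179.94356397] [ 0.1485747   0.08320653 -0.03094496 -0.04285977  0.14273918  0.00188387] [-8.13847734e-02 -5.45070684e+01  4.76188481e+01  3.36156366e-02
  2.11972087e-01  1.53462156e-04] [ 0.98212431 -0.53120297 -1.28618501] [-0.07676762 -0.03563715  0.03265802] [0.56202295 0.04715988 0.13348305] [-1.76846422e+02  5.53270489e-02  3.25991618e+00] 5.9
```

Emit:
play_rows(
  commands="0 0 0 10 7;0 0 0 20 14;0 0 0 20 21;0 0 0 20 28;0 0 0 20 30;0 0 0 20 30;0 0 0 20 30",
)

```text
time: 6.48
ee_pos: [0.5619, 0.0474, 0.1532]
tcp_rot: [-176.8, 0.1, 33.2]
wrist_force: [-0.7, -1.1, -0.4]
opening: 0.018
```

```bash
python3 - <<'E'
from h import *
o=get_obs();print(o['q'],o['ee_pos'],o['tcp_rot'],o['time'])
E
```

```text
[  3.45156411   7.68344204   4.32535765  88.30118818   2.70765432
 150.24129933] [0.56193639 0.04738054 0.15317509] [-1.76826192e+02  9.73759057e-02  3.31737459e+01] 6.4833
```

```bash
python3 - <<'E'
from h import *
S=cam('scene');D=cam('side')
s=lambda p,z:back(S,(p[0]/1.5,p[1]/1.5),z).round(3)
d=lambda p,z:back(D,(p[0]/1.5,p[1]/1.5),z).round(3)
print('hinge',s((135,228),.02),s((318,160),.02),d((100,315),.02),d((258,262),.02))
for z in (.2,.22,.24): print('top',s((70,90),z),s((288,25),z),d((48,168),z),d((228,148),z))
print('front edge',s((195,325),.015),s((388,232),.015))
print('phone',s((385,150),0.0),s((375,50),.12),d((290,175),.12))
E
```

```text
hinge [0.987 0.162 0.02 ] [ 0.926 -0.182  0.02 ] [0.986 0.159 0.02 ] [ 0.932 -0.17   0.02 ]
top [1.139 0.135 0.2  ] [ 1.084 -0.256  0.2  ] [ 1.411 -0.079  0.2  ] [ 1.328 -0.556  0.2  ]
top [1.1   0.144 0.22 ] [ 1.047 -0.232  0.22 ] [1.264 0.013 0.22 ] [ 1.191 -0.406  0.22 ]
top [1.06  0.152 0.24 ] [ 1.01  -0.208  0.24 ] [1.117 0.105 0.24 ] [ 1.055 -0.255  0.24 ]
front edge [0.739 0.193 0.015] [ 0.694 -0.149  0.015]
phone [ 0.884 -0.314  0.   ] [ 1.023 -0.414  0.12 ] [ 1.177 -0.639  0.12 ]
```

Emit:
play_rows(
  commands="0 30 0 15 7;0 60 0 30 14;0 90 0 30 21;0 120 0 30 28;0 150 0 30 35;0 160 0 30 42;0 170 0 30 49;0 180 0 30 56;0 190 0 30 60;0 190 0 30 60",
)

```text
time: 7.32
ee_pos: [0.7529, 0.0475, 0.1816]
tcp_rot: [-176.7, 0.1, 93.4]
wrist_force: [-1.3, 0.8, -0.9]
opening: 0.0182
```

```bash
python3 - <<'E'
from h import *
o=get_obs();print(o['q'],o['ee_pos'],o['tcp_rot'],o['time'],Ro.from_euler('xyz',o['tcp_rot'],degrees=True).as_matrix()[:,2])
E
```

```text
[ 3.64202356e+00  4.10899018e+01  5.19946490e+01  1.04155369e+02
 -8.84360741e-02  9.02875428e+01] [0.75287189 0.0474803  0.18160478] [-1.76749858e+02  1.04597343e-01  9.33599576e+01] 7.3167 [-0.05649098 -0.00514233 -0.99838987]
```

Emit:
play_rows(
  commands="0 20 0 0 0;0 40 0 0 0;0 50 0 0 0;0 50 0 0 0;0 50 0 0 0",
)

```text
time: 7.73
ee_pos: [0.7948, 0.0469, 0.178]
tcp_rot: [-177.1, 0.1, 93.1]
wrist_force: [0.0, 0.2, -0.8]
opening: 0.0181
```

```bash
cat > st.py <<'E'
from h import *
o=get_obs();print(o['q'].round(2),o['ee_pos'].round(5),o['tcp_rot'].round(2),o['time'],Ro.from_euler('xyz',o['tcp_rot'],degrees=True).as_matrix()[:,2].round(4),'F',o['wrist_force'].round(2),o['torque'].round(3),o['opening'].round(4))
E
python3 st.py
```

```text
Traceback (most recent call last):
  File "st.py", line 2, in <module>
    o=get_obs();print(o['q'].round(2),o['ee_pos'].round(5),o['tcp_rot'].round(2),o['time'],Ro.from_euler('xyz',o['tcp_rot'],degrees=True).as_matrix()[:,2].round(4),'F',o['wrist_force'].round(2),o['torque'].round(3),o['opening'].round(4))
                                                                                                                                                                                                                       ^^^^^^^^^^^^^^^^^^
AttributeError: 'float' object has no attribute 'round'
```

Emit:
play_rows(
  commands="0 30 0 0 0;0 30 0 0 0;0 30 0 0 0;0 30 0 0 0;0 30 0 0 0",
)

```text
time: 8.15
ee_pos: [0.8079, 0.0461, 0.1719]
tcp_rot: [-178.4, 0.1, 93.2]
wrist_force: [-0.5, 0.8, -1.1]
opening: 0.0176
```

```bash
sed -i "s/o\['opening'\].round(4)/o['opening']/" st.py;python3 st.py
```

```text
[ 3.3000e+00  5.3280e+01  7.0710e+01  1.0899e+02 -9.0000e-02  9.0060e+01] [0.80793 0.04609 0.17192] [-1.7845e+02  9.0000e-02  9.3240e+01] 8.15 [-0.027  -0.0031 -0.9996] F [-0.53  0.85 -1.06] [-0.018 -0.009  0.013] 0.017644327336495846
```

Emit:
play_rows(
  commands="0 30 0 0 0;0 30 0 0 0;0 30 0 0 0;0 30 0 0 0;0 30 0 0 0",
)

```text
time: 8.57
ee_pos: [0.8211, 0.0451, 0.1619]
tcp_rot: [-179.5, 0.1, 93.3]
wrist_force: [1.1, 0.2, -1.2]
opening: 0.0176
```

```bash
python3 st.py
```

```text
[ 3.1800e+00  5.3980e+01  7.0730e+01  1.0727e+02 -9.0000e-02  8.9920e+01] [0.82107 0.04514 0.16189] [-1.7949e+02  9.0000e-02  9.3260e+01] 8.5667 [-0.0089 -0.0021 -1.    ] F [ 1.08  0.23 -1.25] [ 0.019 -0.007  0.036] 0.01760283711783973
```

Emit:
play_rows(
  commands="0 14 0 0 0;0 14 0 0 0;0 14 0 0 0;0 14 0 0 0",
)

```text
time: 8.9
ee_pos: [0.8274, 0.0446, 0.1569]
tcp_rot: [-180.0, 0.1, 93.3]
wrist_force: [-0.8, 0.2, -1.0]
opening: 0.0178
```

```bash
python3 st.py
```

```text
[ 3.1200e+00  5.4310e+01  7.0710e+01  1.0641e+02 -9.0000e-02  8.9860e+01] [0.82739 0.04463 0.15686] [-1.7998e+02  9.0000e-02  9.3260e+01] 8.9 [-2.0e-04 -1.7e-03 -1.0e+00] F [-0.77  0.18 -1.03] [ 0.011 -0.008 -0.017] 0.01781739168538707
```

Emit:
play_rows(
  commands="0 -40 10 0 0;0 -80 20 0 0;0 -120 35 0 0;0 -160 50 0 0;0 -200 60 0 0;0 -240 73 0 0;0 -267 73 -20 0;0 -267 73 -30 0;0 -267 73 -30 0;0 -267 73 -30 0",
)

```text
time: 9.73
ee_pos: [0.5559, 0.1183, 0.126]
tcp_rot: [-179.8, 0.1, 93.4]
wrist_force: [-1.1, 0.1, -0.9]
opening: 0.0181
```

```bash
python3 - <<'E'
from h import *
import pickle
exec(open('st.py').read())
o=get_obs()
save('wrist','w8.png');save('scene','s8.png');save('side','d8.png')
exec(open('st.py').read())
pickle.dump(o,open('pics/w8.pkl','wb'))
crop('s8.png',155,175,275,285,6,'s8c.png')
crop('d8.png',170,170,290,275,6,'d8c.png')
E
```

```text
[ 1.205e+01  6.860e+00  4.700e-01  8.381e+01 -7.000e-02  9.869e+01] [0.5559  0.11825 0.126  ] [-1.7982e+02  1.0000e-01  9.3360e+01] 9.7333 [-0.003  -0.0019 -1.    ] F [-1.1   0.12 -0.91] [ 0.032 -0.049  0.035] 0.018095200491992088
[11.9   7.23  1.11 83.78 -0.1  98.62] [0.56109 0.11774 0.12795] [1.7989e+02 8.0000e-02 9.3280e+01] 9.8833 [ 0.002  -0.0013 -1.    ] F [ 0.12 -0.68 -0.64] [ 0.014 -0.025 -0.047] 0.018086769680628844
```

View pics/w8.png

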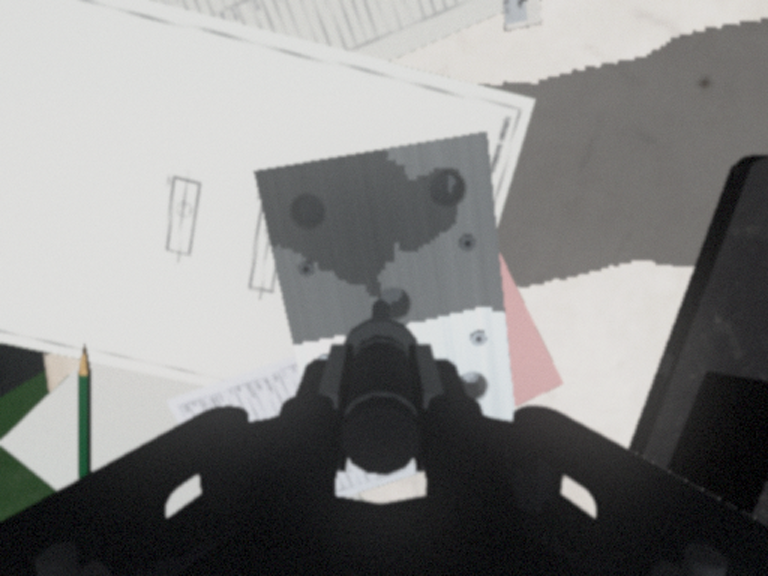

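View pics/s8c.png

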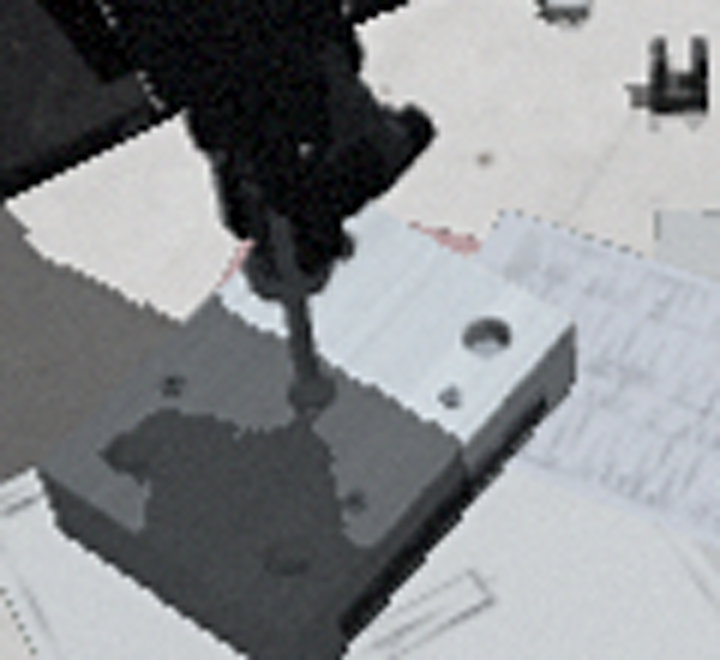

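View pics/d8c.png

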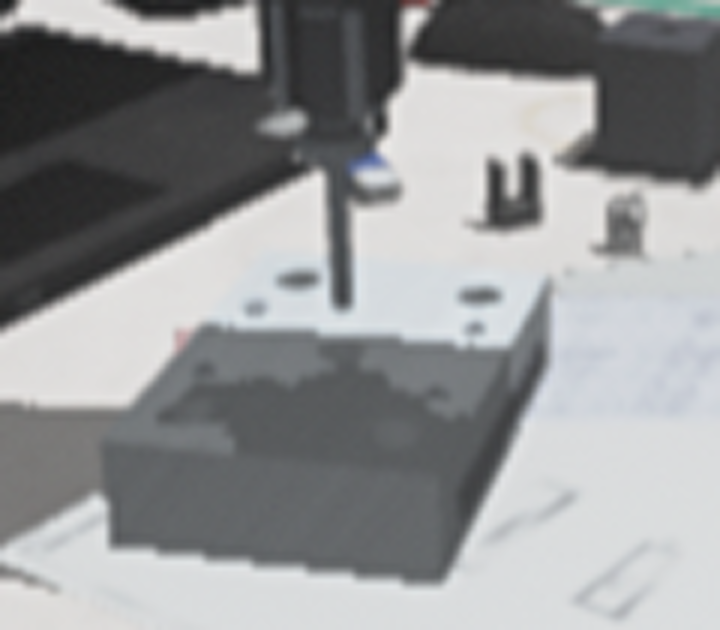

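```bash
python3 - <<'E'
from h import *
S=cam('scene');D=cam('side')
f=lambda u,v,x0,y0,s:((u+.5)/s-.5+x0,(v+.5)/s-.5+y0)
p=np.array([.5608,.1178,.0578])
print('side pred',proj(D,p),'obs',f(342,307,170,170,6))
print('scene pred',proj(S,p))
print('holes side now',[back(D,f(*q,170,170,6),.04).round(4) for q in [(298,279),(480,295)]])
print('holes scene',[back(S,f(*q,155,175,6),.04).round(4) for q in [(487,337),(288,560)]])
t=back(D,f(342,307,170,170,6),.0578);print('tip side',t)
# wrist
import pickle
E
python3 - <<'E'
from h import *
exec(open('st.py').read())
o=get_obs();save('wrist','w9.png')
exec(open('st.py').read())
W=cam('wrist',o)
print('tip pred wrist x1.5', proj(W,o['ee_pos']+[0,0,-.07])*1.5, 'holeC .5605,.117',proj(W,[.5605,.117,.04])*1.5)
im=np.load('pics/w9.png.npy')[80:280,160:350,::-1].astype(float)
cv2.imwrite('pics/w9c.png',cv2.resize(np.clip(im*1.8,0,255).astype(np.uint8),None,fx=4,fy=4,interpolation=cv2.INTER_CUBIC))
E
```

```text
side pred [226.11303053 220.45032366] obs (226.58333333333334, 220.75)
scene pred [204.56943281 235.27187695]
holes side now [array([0.6059, 0.0727, 0.04  ]), array([0.5392, 0.0574, 0.04  ])]
holes scene [array([0.5379, 0.0574, 0.04  ]), array([0.514 , 0.1606, 0.04  ])]
tip side [0.55922123 0.11861755 0.0578    ]
[11.9   7.23  1.11 83.78 -0.1  98.62] [0.56109 0.11774 0.12795] [1.7989e+02 8.0000e-02 9.3280e+01] 9.8833 [ 0.002  -0.0013 -1.    ] F [ 0.12 -0.68 -0.64] [ 0.014 -0.025 -0.047] 0.018086769680628844
[11.88  7.3   1.17 83.78 -0.1  98.62] [0.56155 0.11761 0.1279 ] [1.7989e+02 8.0000e-02 9.3250e+01] 9.9333 [ 0.002  -0.0014 -1.    ] F [ 0.86  0.29 -0.37] [-0.02   0.025 -0.011] 0.01800460265066935
tip pred wrist x1.5 [379.88213617 305.27007668] holeC .5605,.117 [377.69330493 296.03290995]
```

View pics/w9c.png

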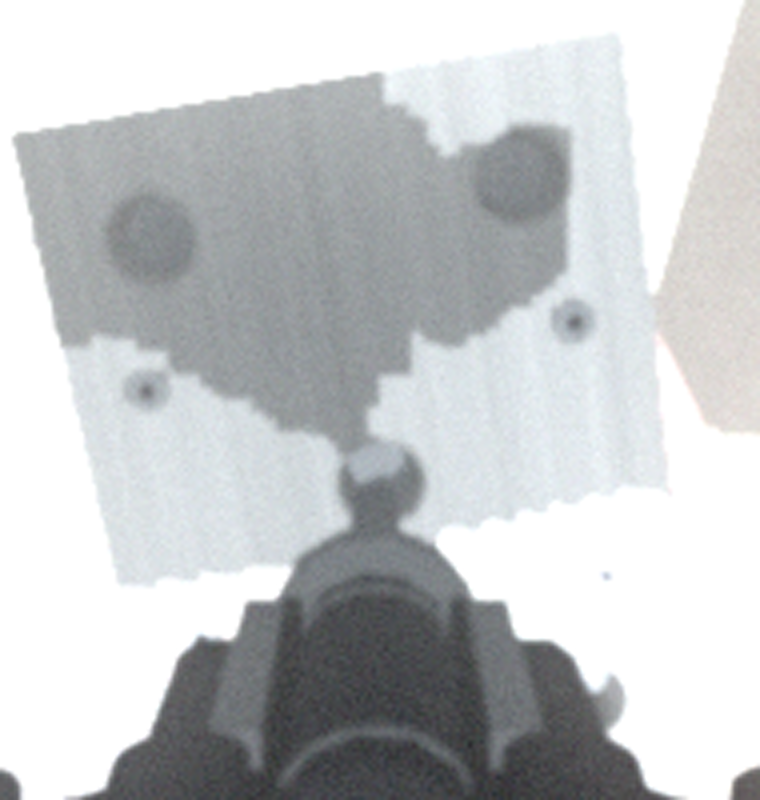

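```bash
python3 - <<'E'
from h import *
o=get_obs();W=cam('wrist',o)
f=lambda u,v:((u+.5)/4-.5+160,(v+.5)/4-.5+80)
for p in [(150,238),(522,175),(382,480)]: print(back(W,f(*p),.04))
c=get_calibration('wrist')
# image of tip stem: project probe stem edges & check against picture
for z in (-.07,-.06,-.05,-.014): print(z,(proj(W,o['ee_pos']+[0,0,z])-[160,80])*4)
E
```

```text
[0.51846082 0.15857685 0.04      ]
[0.58484181 0.17355549 0.04      ]
[0.5631379  0.11534624 0.04      ]
-0.07 [373.01902979 494.05353782]
-0.06 [373.10100033 511.30030389]
-0.05 [373.19076168 530.18627289]
-0.014 [373.59912066 616.10581917]
```

Emit:
play_rows(
  commands="0 0 -2 0 0;0 0 -2 -10 0;0 0 -2 -15 0;0 0 -2 -20 0;0 0 -2 -20 0;0 0 -2 -20 0",
)

```text
time: 10.43
ee_pos: [0.5602, 0.1155, 0.1063]
tcp_rot: [-179.9, 0.1, 93.3]
wrist_force: [-0.5, 0.5, -0.7]
opening: 0.0179
```

```bash
python3 st.py
```

```text
[ 1.170e+01  7.410e+00 -1.090e+00  8.158e+01 -9.000e-02  9.844e+01] [0.56024 0.11551 0.10626] [-1.7993e+02  1.0000e-01  9.3250e+01] 10.4333 [-0.0011 -0.0019 -1.    ] F [-0.49  0.51 -0.71] [-0.017 -0.019  0.004] 0.017859677688140316
```

Emit:
play_rows(
  commands="0 1 0 -1.5 0;0 1 0 -1.5 0;0 1 0 -1.5 0",
)

```text
time: 10.68
ee_pos: [0.5616, 0.1157, 0.1057]
tcp_rot: [180.0, 0.1, 93.3]
wrist_force: [-0.2, -0.2, -0.9]
opening: 0.0181
```

Emit:
play_rows(
  commands="0 0 0 -1 0;0 0 0 -1 0;0 0 0 -1 0",
)

```text
time: 10.93
ee_pos: [0.5615, 0.1156, 0.1046]
tcp_rot: [180.0, 0.1, 93.3]
wrist_force: [0.6, 0.0, -0.4]
opening: 0.0178
```

Emit:
play_rows(
  commands="0 0 0 -1 0;0 0 0 -1 0;0 0 0 -1 0",
)

```text
time: 11.18
ee_pos: [0.5614, 0.1156, 0.1034]
tcp_rot: [-180.0, 0.1, 93.3]
wrist_force: [-0.3, -0.0, -0.7]
opening: 0.0183
```

Emit:
play_rows(
  commands="0 0 0 -1 0;0 0 0 -1 0;0 0 0 -1 0",
)

```text
time: 11.43
ee_pos: [0.5614, 0.1156, 0.1024]
tcp_rot: [-180.0, 0.1, 93.3]
wrist_force: [0.2, 0.8, -1.1]
opening: 0.0182
```

Emit:
play_rows(
  commands="0 0 0 -1 0;0 0 0 -1 0;0 0 0 -1 0",
)

```text
time: 11.68
ee_pos: [0.5614, 0.1156, 0.1014]
tcp_rot: [-180.0, 0.1, 93.3]
wrist_force: [-0.1, -0.3, -0.1]
opening: 0.0175
```

Emit:
play_rows(
  commands="0 0 0 -1 0;0 0 0 -1 0;0 0 0 -1 0",
)

```text
time: 11.93
ee_pos: [0.5614, 0.1156, 0.1004]
tcp_rot: [-180.0, 0.1, 93.3]
wrist_force: [0.9, -0.1, -1.3]
opening: 0.018
```

Emit:
play_rows(
  commands="0 0 0 -1 0;0 0 0 -1 0;0 0 0 -1 0",
)

```text
time: 12.18
ee_pos: [0.5614, 0.1156, 0.0994]
tcp_rot: [-180.0, 0.1, 93.3]
wrist_force: [-0.0, 0.1, -0.6]
opening: 0.018
```

Emit:
play_rows(
  commands="0 0 0 -1 0;0 0 0 -1 0;0 0 0 -1 0",
)

```text
time: 12.43
ee_pos: [0.5614, 0.1156, 0.0984]
tcp_rot: [-180.0, 0.1, 93.3]
wrist_force: [0.4, 0.7, -0.9]
opening: 0.0181
```

Emit:
play_rows(
  commands="0 0 0 -1 0;0 0 0 -1 0;0 0 0 -1 0",
)

```text
time: 12.68
ee_pos: [0.5614, 0.1156, 0.0974]
tcp_rot: [-180.0, 0.1, 93.3]
wrist_force: [0.0, 0.7, -2.0]
opening: 0.0179
```

Emit:
play_rows(
  commands="0 0 0 -0.7 0;0 0 0 -0.7 0;0 0 0 -0.7 0",
)

```text
time: 12.93
ee_pos: [0.5614, 0.1156, 0.0967]
tcp_rot: [-180.0, 0.1, 93.3]
wrist_force: [0.1, 0.2, -1.2]
opening: 0.0178
```

Emit:
play_rows(
  commands="0 0 0 -0.7 0;0 0 0 -0.7 0;0 0 0 -0.7 0",
)

```text
time: 13.18
ee_pos: [0.5614, 0.1156, 0.096]
tcp_rot: [-180.0, 0.1, 93.3]
wrist_force: [0.4, -0.1, -0.2]
opening: 0.0178
```

Emit:
play_rows(
  commands="0 0 0 -0.7 0;0 0 0 -0.7 0;0 0 0 -0.7 0",
)

```text
time: 13.43
ee_pos: [0.5614, 0.1156, 0.0953]
tcp_rot: [-180.0, 0.1, 93.3]
wrist_force: [0.2, -0.4, -0.9]
opening: 0.018
```

Emit:
play_rows(
  commands="0 0 0 -0.7 0;0 0 0 -0.7 0;0 0 0 -0.7 0",
)

```text
time: 13.68
ee_pos: [0.5614, 0.1156, 0.0946]
tcp_rot: [-180.0, 0.1, 93.3]
wrist_force: [-0.0, 0.5, -1.3]
opening: 0.0176
```

Emit:
play_rows(
  commands="0 0 0 -0.7 0;0 0 0 -0.7 0;0 0 0 -0.7 0",
)

```text
time: 13.93
ee_pos: [0.5615, 0.1157, 0.0943]
tcp_rot: [180.0, 0.1, 93.3]
wrist_force: [-1.3, 0.6, 1.5]
opening: 0.018
```

Emit:
play_rows(
  commands="0 0 0 26 0;0 0 0 26 0;0 -15 -40 26 0;0 -22 -58 26 0;0 -22 -58 26 0;0 -22 -58 26 0;0 -22 -58 15 0;0 -22 -58 9 0;0 -22 -58 9 0;0 -22 -58 9 0",
)

```text
time: 14.77
ee_pos: [0.5391, 0.0582, 0.1019]
tcp_rot: [-179.9, 0.1, 93.3]
wrist_force: [1.1, 0.3, -0.9]
opening: 0.0181
```

Emit:
play_rows(
  commands="0 0 0 0 0;0 0 0 -1 0;0 0 0 -1 0;0 0 0 -1 0",
)

```text
time: 15.1
ee_pos: [0.5396, 0.0577, 0.1021]
tcp_rot: [180.0, 0.1, 93.3]
wrist_force: [0.8, -0.1, -2.2]
opening: 0.0178
```

Emit:
play_rows(
  commands="0 0 0 -1 0;0 0 0 -1 0;0 0 0 -1 0",
)

```text
time: 15.35
ee_pos: [0.5394, 0.0576, 0.101]
tcp_rot: [-180.0, 0.1, 93.3]
wrist_force: [1.2, 0.3, -1.3]
opening: 0.0177
```

Emit:
play_rows(
  commands="0 0 0 -0.8 0;0 0 0 -0.8 0;0 0 0 -0.8 0",
)

```text
time: 15.6
ee_pos: [0.5394, 0.0576, 0.1002]
tcp_rot: [-180.0, 0.1, 93.3]
wrist_force: [1.2, 0.6, -2.3]
opening: 0.0175
```

Emit:
play_rows(
  commands="0 0 0 -0.8 0;0 0 0 -0.8 0;0 0 0 -0.8 0",
)

```text
time: 15.85
ee_pos: [0.5395, 0.0576, 0.0994]
tcp_rot: [180.0, 0.1, 93.3]
wrist_force: [-0.6, 0.0, -1.2]
opening: 0.018
```

Emit:
play_rows(
  commands="0 0 0 -0.8 0;0 0 0 -0.8 0;0 0 0 -0.8 0",
)

```text
time: 16.1
ee_pos: [0.5396, 0.0577, 0.0993]
tcp_rot: [180.0, 0.1, 93.3]
wrist_force: [-1.8, -0.4, 5.7]
opening: 0.0179
```

Emit:
play_rows(
  commands="0 0 0 -1 0;0 0 0 -1 0;0 0 0 -1 0",
)

```text
time: 16.35
ee_pos: [0.5396, 0.0577, 0.0985]
tcp_rot: [179.9, 0.1, 93.3]
wrist_force: [-2.5, -0.2, 6.5]
opening: 0.0177
```

Emit:
play_rows(
  commands="0 0 0 -1 0;0 0 0 -1 0;0 0 0 -1 0",
)

```text
time: 16.6
ee_pos: [0.5396, 0.0577, 0.0975]
tcp_rot: [179.9, 0.1, 93.3]
wrist_force: [-2.2, 0.0, 7.7]
opening: 0.018
```

Emit:
play_rows(
  commands="0 0 0 -1 0;0 0 0 -1 0;0 0 0 -1 0",
)

```text
time: 16.85
ee_pos: [0.5396, 0.0577, 0.0965]
tcp_rot: [179.9, 0.1, 93.3]
wrist_force: [-2.8, 0.1, 6.7]
opening: 0.018
```

Emit:
play_rows(
  commands="0 0 0 -1 0;0 0 0 -1 0;0 0 0 -1 0",
)

```text
time: 17.1
ee_pos: [0.5396, 0.0577, 0.0955]
tcp_rot: [179.9, 0.1, 93.3]
wrist_force: [-2.5, -1.0, 6.8]
opening: 0.0181
```

Emit:
play_rows(
  commands="0 0 0 -0.6 0;0 0 0 -0.6 0;0 0 0 -0.6 0",
)

```text
time: 17.35
ee_pos: [0.5396, 0.0576, 0.095]
tcp_rot: [179.9, 0.1, 93.3]
wrist_force: [-2.6, -0.1, 8.1]
opening: 0.0178
```

Emit:
play_rows(
  commands="0 0 0 26 0;0 0 0 26 0;0 11 30 26 0;0 22 58 26 0;0 22 58 26 0;0 22 58 26 0;0 22 58 15 0;0 22 58 5 0;0 22 58 2.5 0;0 22 58 2.5 0",
)

```text
time: 18.18
ee_pos: [0.5607, 0.1149, 0.0951]
tcp_rot: [-179.9, 0.1, 93.2]
wrist_force: [0.7, -0.0, -1.8]
opening: 0.0177
```

Emit:
play_rows(
  commands="0 0 0 0 0;0 0 0 -0.5 0;0 0 0 -0.5 0;0 0 0 -0.5 0",
)

```text
time: 18.52
ee_pos: [0.5616, 0.1156, 0.0962]
tcp_rot: [180.0, 0.1, 93.3]
wrist_force: [-1.1, -0.4, -1.0]
opening: 0.018
```

Emit:
play_rows(
  commands="0 0 0 -0.8 0;0 0 0 -0.8 0;0 0 0 -0.8 0",
)

```text
time: 18.77
ee_pos: [0.5615, 0.1157, 0.0952]
tcp_rot: [180.0, 0.1, 93.3]
wrist_force: [0.3, 0.2, -1.8]
opening: 0.0177
```

Emit:
play_rows(
  commands="0 0 0 -0.5 0;0 0 0 -0.5 0;0 0 0 -0.5 0",
)

```text
time: 19.02
ee_pos: [0.5614, 0.1156, 0.0946]
tcp_rot: [-180.0, 0.1, 93.3]
wrist_force: [0.5, -0.4, -1.7]
opening: 0.0181
```

Emit:
play_rows(
  commands="0 0 0 -0.5 0;0 0 0 -0.5 0;0 0 0 -0.5 0;0 0 0 -0.5 0",
)

```text
time: 19.35
ee_pos: [0.5615, 0.1156, 0.0942]
tcp_rot: [180.0, 0.1, 93.3]
wrist_force: [-0.3, 0.1, -2.3]
opening: 0.018
```

Emit:
play_rows(
  commands="0 0 0 -0.3 0;0 0 0 -0.3 0;0 0 0 -0.3 0;0 0 0 -0.3 0",
)

```text
time: 19.68
ee_pos: [0.5615, 0.1157, 0.0941]
tcp_rot: [180.0, 0.1, 93.3]
wrist_force: [-1.7, 0.4, 2.0]
opening: 0.0176
```

Emit:
play_rows(
  commands="0 0 0 26 0;0 0 0 26 0;0 -11 -30 26 0;0 -22 -58 26 0;0 -22 -58 26 0;0 -22 -58 26 0;0 -22 -58 15 0;0 -22 -58 6 0;0 -22 -58 3 0;0 -22 -58 3 0",
)

```text
time: 20.52
ee_pos: [0.539, 0.0582, 0.0953]
tcp_rot: [-179.9, 0.1, 93.3]
wrist_force: [-0.8, 0.1, -1.0]
opening: 0.0178
```

Emit:
play_rows(
  commands="0 0 0 0 0;0 0 0 -0.8 0;0 0 0 -0.8 0;0 0 0 -0.8 0",
)

```text
time: 20.85
ee_pos: [0.5395, 0.0578, 0.0962]
tcp_rot: [180.0, 0.1, 93.3]
wrist_force: [-0.3, -0.6, -1.2]
opening: 0.018
```

Emit:
play_rows(
  commands="0 0 0 -0.6 0;0 0 0 -0.6 0;0 0 0 -0.6 0;0 0 0 -0.6 0",
)

```text
time: 21.18
ee_pos: [0.5395, 0.0576, 0.0955]
tcp_rot: [180.0, 0.1, 93.3]
wrist_force: [-0.8, 0.1, -1.4]
opening: 0.0179
```

Emit:
play_rows(
  commands="0 0 0 -0.4 0;0 0 0 -0.4 0;0 0 0 -0.4 0;0 0 0 -0.4 0",
)

```text
time: 21.52
ee_pos: [0.5395, 0.0576, 0.0951]
tcp_rot: [180.0, 0.1, 93.3]
wrist_force: [0.2, 0.9, -1.0]
opening: 0.0178
```

Emit:
play_rows(
  commands="0 0 0 -0.5 0;0 0 0 -0.5 0;0 0 0 -0.5 0;0 0 0 -0.5 0",
)

```text
time: 21.85
ee_pos: [0.5395, 0.0576, 0.0946]
tcp_rot: [180.0, 0.1, 93.3]
wrist_force: [-0.0, 0.4, -0.4]
opening: 0.018
```

Emit:
play_rows(
  commands="0 0 0 -0.3 0;0 0 0 -0.3 0;0 0 0 -0.3 0;0 0 0 -0.3 0",
)

```text
time: 22.18
ee_pos: [0.5395, 0.0577, 0.0946]
tcp_rot: [180.0, 0.1, 93.3]
wrist_force: [-0.6, -0.2, 2.4]
opening: 0.0179
```

Emit:
play_rows(
  commands="0 0 0 -0.8 0;0 0 0 -0.8 0;0 0 0 -0.8 0;0 0 0 -0.8 0;0 0 0 -0.8 0",
)

```text
time: 22.6
ee_pos: [0.5396, 0.0577, 0.0942]
tcp_rot: [180.0, 0.1, 93.3]
wrist_force: [-2.5, 0.0, 6.3]
opening: 0.0176
```

Emit:
play_rows(
  commands="0 0 0 2 0;0 0 0 2 0;0 0 0 2 0;0 0 0 1.5 0;0 0 0 1.5 0",
)

```text
time: 23.02
ee_pos: [0.5393, 0.0576, 0.0946]
tcp_rot: [-180.0, 0.1, 93.3]
wrist_force: [0.2, -0.3, -1.4]
opening: 0.018
```

Emit:
play_rows(
  commands="0 0 0 -0.5 0;0 0 0 -0.5 0;0 0 0 -0.5 0;0 0 0 -0.5 0",
)

```text
time: 23.35
ee_pos: [0.5394, 0.0576, 0.0944]
tcp_rot: [-180.0, 0.1, 93.3]
wrist_force: [-0.7, 0.5, -0.0]
opening: 0.0179
```

Emit:
play_rows(
  commands="0 0 0 -0.4 0;0 0 0 -0.4 0;0 0 0 -0.4 0;0 0 0 -0.4 0",
)

```text
time: 23.68
ee_pos: [0.5395, 0.0576, 0.0943]
tcp_rot: [180.0, 0.1, 93.3]
wrist_force: [-0.6, -0.0, 1.0]
opening: 0.0176
```

Emit:
play_rows(
  commands="0 0 0 26 0;0 0 0 26 0;0 33 7 26 0;0 66 15 26 0;0 66 15 26 0;0 66 15 26 0;0 66 15 15 0;0 66 15 6 0;0 66 15 3 0;0 66 15 3 0",
)

```text
time: 24.52
ee_pos: [0.6042, 0.0724, 0.0959]
tcp_rot: [-179.9, 0.1, 93.3]
wrist_force: [0.1, 0.2, -0.8]
opening: 0.018
```

Emit:
play_rows(
  commands="0 0 0 0 0;0 0 0 -0.8 0;0 0 0 -0.8 0;0 0 0 -0.8 0",
)

```text
time: 24.85
ee_pos: [0.6056, 0.0726, 0.0967]
tcp_rot: [180.0, 0.1, 93.3]
wrist_force: [0.4, -0.1, -2.1]
opening: 0.0179
```

Emit:
play_rows(
  commands="0 0 0 -0.6 0;0 0 0 -0.6 0;0 0 0 -0.6 0;0 0 0 -0.6 0",
)

```text
time: 25.18
ee_pos: [0.6055, 0.0727, 0.0957]
tcp_rot: [180.0, 0.1, 93.3]
wrist_force: [0.1, 0.3, -0.7]
opening: 0.0177
```

Emit:
play_rows(
  commands="0 0 0 -0.8 0;0 0 0 -0.8 0;0 0 0 -0.8 0;0 0 0 -0.8 0",
)

```text
time: 25.52
ee_pos: [0.6055, 0.0726, 0.0949]
tcp_rot: [-180.0, 0.1, 93.3]
wrist_force: [0.1, 0.3, -0.6]
opening: 0.018
```

Emit:
play_rows(
  commands="0 0 0 -0.4 0;0 0 0 -0.4 0;0 0 0 -0.4 0;0 0 0 -0.4 0",
)

```text
time: 25.85
ee_pos: [0.6055, 0.0726, 0.0945]
tcp_rot: [180.0, 0.1, 93.3]
wrist_force: [0.3, -0.6, -0.4]
opening: 0.018
```

Emit:
play_rows(
  commands="0 0 0 -0.4 0;0 0 0 -0.4 0;0 0 0 -0.4 0;0 0 0 -0.4 0",
)

```text
time: 26.18
ee_pos: [0.6056, 0.0726, 0.0944]
tcp_rot: [180.0, 0.1, 93.3]
wrist_force: [-0.4, 0.7, 1.4]
opening: 0.0177
```

Emit:
play_rows(
  commands="0 0 0 40 0;0 0 0 80 0;0 -5 -40 81 -7;0 -10 -80 81 -14;0 -15 -120 81 -21;0 -20 -160 81 -28;0 -25 -200 81 -35;0 -30 -240 81 -42;0 -32.8 -265.5 81 -49;0 -32.8 -265.5 81 -56",
)

```text
time: 27.02
ee_pos: [0.5717, -0.1976, 0.1746]
tcp_rot: [180.0, 0.2, 36.7]
wrist_force: [0.2, 0.5, -1.3]
opening: 0.0178
```

```bash
python3 st.py
```

```text
[-19.    11.85  11.48  89.69  -0.15 124.35] [ 0.57167 -0.19763  0.17463] [1.7996e+02 1.6000e-01 3.6650e+01] 27.0167 [-0.0018 -0.0022 -1.    ] F [ 0.15  0.51 -1.32] [ 0.012 -0.009  0.007] 0.017828775830058593
```

Emit:
play_rows(
  commands="0 0 0 0 -7;0 0 0 0 -14;0 0 0 0 -21;0 0 0 0 -28;0 0 0 0 -35;0 0 0 0 -37.3;0 0 0 0 -37.3;0 0 0 0 -37.3;0 0 0 0 -37.3",
)

```text
time: 27.77
ee_pos: [0.5727, -0.1928, 0.175]
tcp_rot: [180.0, 0.1, 0.1]
wrist_force: [0.7, -0.2, -1.5]
opening: 0.0175
```

```bash
python3 st.py; python3 - <<'E'
from h import *
save('scene','s10.png');save('side','d10.png')
o=get_obs()
for n in('scene','side'): print(proj(cam(n),o['ee_pos']+[0,0,-.07]))
crop('s10.png',260,90,380,190,6,'s10c.png')
crop('d10.png',230,90,340,190,6,'d10c.png')
E
```

```text
[-1.8600e+01  1.1810e+01  1.1470e+01  8.9760e+01 -3.0000e-02  1.6133e+02] [ 0.57266 -0.19285  0.17497] [1.8e+02 1.0e-01 7.0e-02] 27.7667 [-0.0018 -0.     -1.    ] F [ 0.74 -0.17 -1.53] [-0.036  0.003  0.004] 0.01748420284358643
[309.35949408 143.26935924]
[280.2771823  159.25194212]
```

View pics/s10c.png

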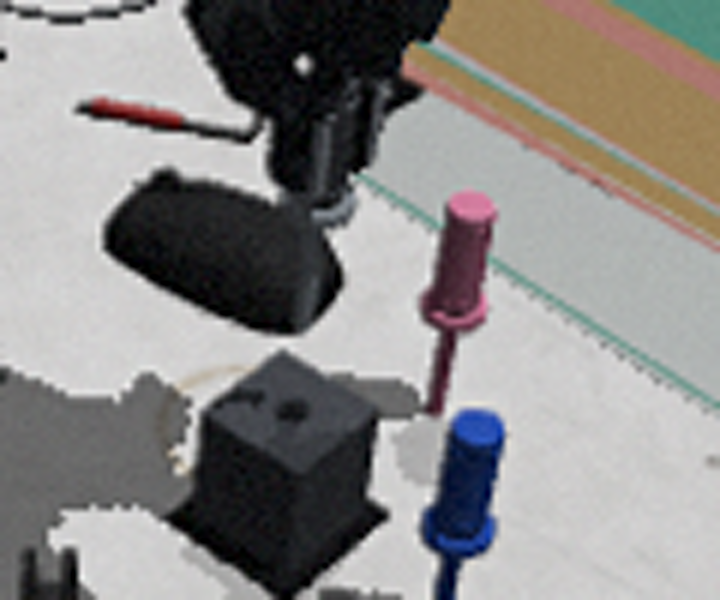

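View pics/d10c.png

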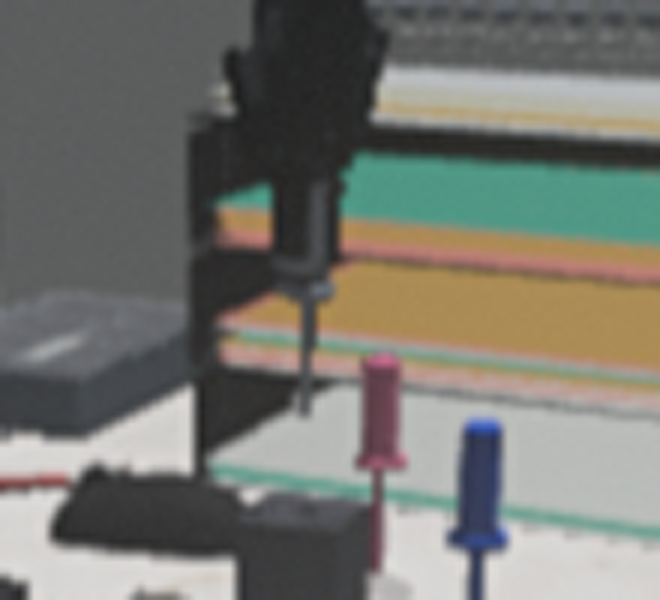

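Emit:
play_rows(
  commands="0 0 0 -30 0;0 0 0 -45 0;0 0 0 -52 0;0 0 0 -52 0;0 0 0 -52 0",
)

```text
time: 28.28
ee_pos: [0.5727, -0.1929, 0.1236]
tcp_rot: [180.0, 0.1, -0.0]
wrist_force: [0.1, -0.8, -0.9]
opening: 0.0182
```

```bash
python3 st.py
```

```text
[-1.8600e+01  1.1700e+01  5.6800e+00  8.4070e+01 -3.0000e-02  1.6142e+02] [ 0.5727  -0.19287  0.12361] [ 1.8e+02  9.0e-02 -2.0e-02] 28.2833 [-1.5e-03 -1.0e-04 -1.0e+00] F [ 0.1  -0.79 -0.86] [-0.027  0.054  0.039] 0.018247106725760583
```

In the hole, with no side force. I'll lower it the rest of the way.

Emit:
play_rows(
  commands="0 0 0 -15 0;0 0 0 -30 0;0 0 0 -40 0;0 0 0 -44 0;0 0 0 -45.5 0;0 0 0 -45.5 0;0 0 0 -45.5 0",
)

```text
time: 28.87
ee_pos: [0.5731, -0.193, 0.0786]
tcp_rot: [180.0, 0.0, -0.0]
wrist_force: [0.1, 0.1, -0.4]
opening: 0.0181
```

Emit:
play_rows(
  commands="0 0 0 -1 0;0 0 0 -1.5 0;0 0 0 -2 0;0 0 0 -2 0",
)

```text
time: 29.2
ee_pos: [0.5729, -0.1929, 0.0762]
tcp_rot: [180.0, 0.0, -0.0]
wrist_force: [-0.2, -0.3, 2.2]
opening: 0.0177
```

Seated: it's at the original grip height and in light contact. Opening the gripper.

Emit:
play_rows(
  commands="0.3 0 0 0 0;0.6 0 0 0 0;1 0 0 0 0;1 0 0 0 0;1 0 0 0 0;1 0 0 0 0;1 0 0 0 0;1 0 0 0 0",
)

```text
time: 29.87
ee_pos: [0.5727, -0.1929, 0.0756]
tcp_rot: [180.0, 0.1, -0.0]
wrist_force: [0.3, -0.5, 0.2]
opening: 0.0855
```

Emit:
play_rows(
  commands="1 0 0 15 0;1 0 0 40 0;1 0 0 80 0;1 0 0 115 0;1 0 0 115 0;1 0 0 115 0",
)

```text
time: 30.37
ee_pos: [0.5737, -0.1932, 0.1933]
tcp_rot: [179.9, -0.2, -0.0]
wrist_force: [-0.3, 0.1, -1.4]
opening: 0.0852
```

```bash
python3 st.py; python3 - <<'E'
from h import *
save('scene','s11.png');save('wrist','w11.png');save('side','d11.png')
crop('s11.png',260,90,380,190,6,'s11c.png')
E
```

```text
[-1.8600e+01  1.1890e+01  1.3590e+01  9.1530e+01 -3.0000e-02  1.6144e+02] [ 0.57371 -0.1932   0.19326] [ 1.7992e+02 -1.5000e-01 -3.0000e-02] 30.3667 [ 0.0026 -0.0015 -1.    ] F [-0.31  0.12 -1.4 ] [-0.    -0.054 -0.041] 0.0852419018423074
```

View pics/s11c.png

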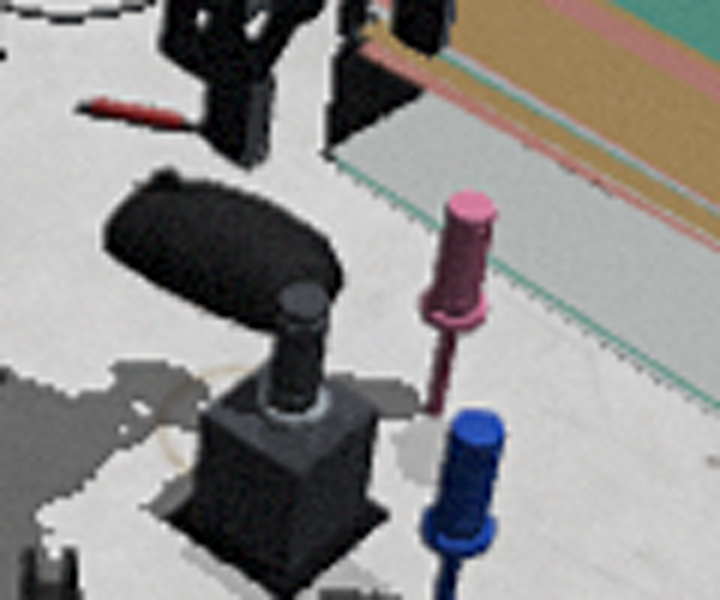

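View pics/d11.png

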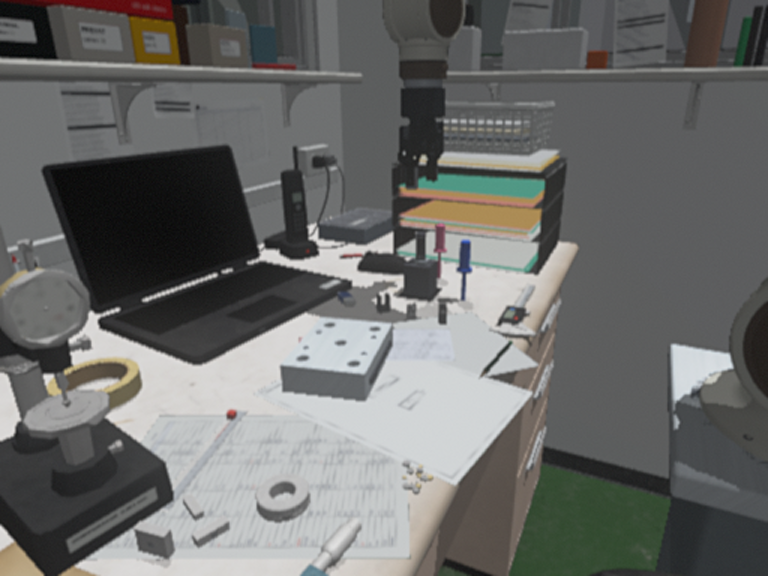

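The probe is upright in its stand with the flange seated (crop pixel about (300,400)). The gripper is clear and the decoys haven't moved. Handing in.

```bash
python3 -c "
from workcell import *
print(job_done())"
```

```text
the job is handed in; nothing more can be done
None
```

The high pin was in hole_b (near the robot, right), about 5 mm above the centre pin. I pressed it down and put the probe back in its stand.

**Last light touches (tool height):**

| Pin | Tool height at contact |
|---|---|
| hole_b (pressed) | 94.3 mm |
| hole_c | about 94.2 mm |
| hole_e | 94.4 mm |

So the pressed pin is level with the two I compared, within about 0.2 mm. I didn't touch hole_a or hole_d. The touches on the level pins read about 2 to 4 N, below the 8 N at which pins start to move.

**Probe:** it went back to the height I first gripped it at. The last picture shows it upright in the stand with its flange seated, the blue and pink decoys where they were, and the gripper clear. I handed in at about 30 s.

**What went wrong or disagreed:**
- **Wrist limit:** on the way to the block the last joint reached its range limit, and the tool tilted about 3°. I straightened it to about 0.1° before any touch by pushing the arm to full reach over the laptop.
- **First press reading:** it showed 95.0 mm, but a light re-touch found the pin at 94.6 mm. I pressed it a little further and checked again.

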